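Set the chilled fruit tray one click colder

TASK

With a fingertip, roll the black ribbed thermostat wheel on the steel chilled fruit tray one click colder, so that it rests in the next detent with its green stripe between the two white pointers in place of the white stripe. Then press the round orange button on the same deck all the way down to confirm the new setting, let it spring back, and move clear of everything. Grasp nothing, and leave the jar, the tin and the small brass lid where they are.

Things in the scene. Friction and masses are not known exactly. Their poses are not given: they have to be found in the camera images.
- chiller: Low steel chilled tray of fruit, 300 x 440 mm, fixed to the table. Origin: centre of its underside. Its flat deck, 130 mm above the table, is the 110 mm wide strip along its -x side; the wheel and button are on it. x points away from the robot's side, y to the robot's left when square on, z up.
- wheel_top (a point): Topmost point of the thermostat wheel's rim, 12 mm above the deck; fixed to the tray, does not turn; axes as the tray's. Black ribbed thumbwheel, diameter 70 mm, 24 mm wide, axle level along x, only its top 12 mm stands out of the deck. Sprung: resists the first touch with 2.5 N, sinks up to 4 mm under a press, meets its stop at about 7 N, rises when let go. Grips a finger well.
- wheel_pointer (a point): White pointer mark on the near cheek, 19.5 mm from the wheel's middle plane towards -x; another is opposite. Cheeks: grey, 12 mm wide, 74 mm long, 6 mm high, one on either side of the wheel along x, so it can be stroked only from above. Stripes across the rim, one per detent, 21 mm of rim apart: red (warmest), white (start), green (at the start on the +y side of the pointers), blue (coldest).
- wheel (a joint): Wheel angle (rad): 0 = white stripe at the pointers (start), 0.6 = green, 1.2 = blue, -0.6 = red; stops at -0.7 and 1.3. Grows as the rim's top moves to the tray's -y, towards the button. A sprung detent pulls it to the nearest of the four; it must pass 0.3 to drop into green, and past 0.9 it drops into blue. Leaving a detent takes about 1.6 N along the rim.
- confirm_top (a point): Centre of the top face of the round orange confirm button, 28 mm in diameter, pressed straight down; it stands on the same deck in a black housing, 140 mm from the wheel towards the tray's -y. This point sinks with the button.
- confirm (a joint): Travel of the button (m): 0 = up, 0.006 = fully down. Spring return; fully down takes about 5 N.
- jar_mid (a point): Middle of a loose screw-top jar, 56 mm in diameter and 85 mm tall, standing on an end of the deck (bystander; this point is 42 mm above its underside).
- tin_mid (a point): Middle of a loose green-labelled tin, 56 mm in diameter and 80 mm tall, standing on the other end of the deck (bystander; this point is 40 mm above its underside).
- lid_mid (a point): Middle of a small loose brass jar lid, 40 mm in diameter and 13 mm thick, lying flat on the deck about half-way between the wheel and the button (bystander).

How it is judged:
By the outcome, as a careful person would: the job done as asked, in the order asked, and still so for the second after the job is handed in, with the robot touching nothing.
It also fails if it takes over 42 s, if anything falls off the work surface, if the arm or the gripper's body presses on something with over 40 N, if the wrist force passes 120 N, or if a joint passes its speed limit or range.

ROBOT

A 6-joint arm with a two-finger parallel gripper is mounted at the origin on the work surface. World frame = base frame: x ahead of the robot, y to its left, z up, the work surface at z = 0. Lengths are in m, angles in rad, forces in N, time in s.
With the tool pointing down it reaches from about 0.3 to 0.875 m from the base axis. Payload 6.4 kg.
Tool frame: the origin (TCP) lies at the very end of the fingers, on their centre line; the grasp point (between the pads) lies 19 mm behind it (ctrl.tcp_to_grasp is the distance from the TCP to the grasp point, in m); z points along the fingers, y is the direction in which the jaws open and shut (so a half turn about z gives the same grasp; the last joint's range is limited). The gripper opens to 85 mm and grips with 20 to 120 N. Pads are 22 mm wide; open, the fingers measure 114 mm over their backs; the gripper's body (76 mm by 85 mm) begins 54 mm behind the grasp point. The pads swing forward as they close: fully open they stand 13 mm farther back than shut.
Start: joints at [-1.339, 0.181, 1.607, -0, 1.354, -0.206], TCP at [0.244, -0.521, 0.231] pointing down, gripper open.
Joint ranges: [-2.99, 2.99], [-0.89, 2.07], [0.3, 2.58], [-1.14, 4.28], [0, 2.63], [-3.12, 3.12]. Speed limits (rad/s): [2.57, 2.57, 3.01, 3.14, 3.14, 3.14].

INTERFACE

Orientations are given as a unit quaternion [w, x, y, z].
In Python, from bench import ctrl gives the robot as it stands. The module is installed in compiled form; this text tells all that it offers.
- The arm moves only by the tool drive_tool, never from a script. Its argument "deltas" is a list of rows, each an object with "slide": the shift along the tool's x, y, z as a fraction of full scale, a list of three; "delta_rot": the turn, a rotation vector about the tool's x, y, z as a fraction of full scale, a list of three; "hand": the opening, from 0 (shut) to 1 (fully open). In form: [{"slide": [tx, ty, tz], "delta_rot": [wx, wy, wz], "hand": hand}, ...]. A call has exactly 5 rows; each row shifts and turns the commanded pose from where the row before left it, along the tool's axes as they then stand; what a row does not reach is not made up. Full scale, the value 1, is 50 mm for a shift and 180 degrees for a turn. A row lasts 1/8 s, in which the tool goes at most 62.5 mm and 10.7 degrees, less where a joint would pass 70% of its speed; a pose out of reach is approached as far as the arm can. A call with a number of a shift or a turn outside -1 to 1 is refused whole. A call with a gripper value outside its range is refused whole. The fingers move at their own pace and stop on an object; the grip force is fixed at half the most. Time passes only in rows, so rows that do not move let the fingers close, or fill a call up. It gives the time, the measured TCP pose, the force and the opening at its end, in the units of the state.
- ctrl.get_obs(): the state, without advancing time (a new reading comes with each control period).
- ctrl.camera(name): name is "side" or "top" or "wrist"; returns a dict with "frame" (384x512x3 uint8, red, green, blue), "mtx" (3x3 intrinsics, pixels), "R" (3x3) and "t" (3): a world point X has camera coordinates R X + t. Camera axes: x right, y down, z forward; pixel columns grow to the right and rows downward; lengths in m; the calibration is good to about 2 mm. The wrist camera is an equidistant fisheye: a pixel r from the principal point sees the ray r / f radians off the axis. A picture is of the moment at which its call begins. There is no depth.
- ctrl.hand_in(): hands the job in, once; it reports no verdict.
The state is a dict: "time_s": time; "q": joint angles; "dq": joint speeds; "joint_efforts": joint torques, N m; "eef_pos": TCP position; "eef_rot": TCP orientation; "wrist_force": force on the tool from outside, world axes, zero at the start; "torque": the same for the moment, N m; "opening": opening from 0.0 (shut) to 1.0 (fully open).
Only numpy, scipy, OpenCV 4.12 (cv2) and the standard library are available. Lean on these libraries where they do the work, as an engineer would, in place of code of your own. Each camera call takes 0.05 s, during which the arm holds its last target.

## Working session

There is one attempt and no reset: what is moved stays moved. The work goes in short steps, Python scripts to look and compute and a tool call to move; the robot and the scene stay as the last step left them, time stands still between calls to the robot, and variables do not carry over. Pictures are saved under pics/ and viewed, and the job is handed in when it is done.

Besides the shell and the picture viewer there is one more tool, called after "Call:" as name([rows], argument=value, ...), one row to a line, values as JSON. drive_tool: Moves the arm, as the interface text tells. Its arguments: {"type":"object","properties":{"deltas":{"type":"array","items":{"type":"object","properties":{"slide":{"type":"array","items":{"type":"number"}},"delta_rot":{"type":"array","items":{"type":"number"}},"hand":{"type":"number"}}}}},"required":["deltas"]}

```bash
mkdir -p pics; python3 - <<'E'
from bench import ctrl
import cv2,numpy as np
o=ctrl.get_obs();print({k:np.round(v,3) for k,v in o.items()})
for n in("side","top","wrist"):
    c=ctrl.camera(n);cv2.imwrite(f"pics/{n}0.png",c["frame"][:,:,::-1]);np.savez(f"{n}0.npz",**c)
    print(n,c["mtx"].round(1).tolist(),c["R"].round(3).tolist(),c["t"].round(3).tolist())
E
```

```text
{'time_s': np.float64(0.0), 'q': array([-1.339,  0.182,  1.608, -0.   ,  1.354, -0.206]), 'dq': array([ 0.001,  0.   ,  0.001, -0.   , -0.   ,  0.   ]), 'joint_efforts': array([ 0.0000e+00, -4.4488e+01, -3.5133e+01, -0.0000e+00,  9.0000e-03,
        0.0000e+00]), 'eef_pos': array([ 0.244, -0.52 ,  0.23 ]), 'eef_rot': array([-0.001,  0.976,  0.217, -0.   ]), 'wrist_force': array([0.275, 0.283, 0.131]), 'torque': array([ 0.009, -0.032,  0.017]), 'opening': np.float64(0.999)}
side [[360.2, 0.0, 257.4], [0.0, 360.2, 188.1], [0.0, 0.0, 1.0]] [[-0.979, -0.202, -0.013], [-0.119, 0.627, -0.77], [0.164, -0.752, -0.638]] [0.555, 0.161, 0.837]
top [[362.8, 0.0, 261.2], [0.0, 362.8, 195.8], [0.0, 0.0, 1.0]] [[-0.024, -1.0, 0.019], [-0.997, 0.023, -0.071], [0.07, -0.021, -0.997]] [0.026, 0.597, 0.862]
wrist [[297.3, 0.0, 252.5], [0.0, 297.3, 189.3], [0.0, 0.0, 1.0]] [[0.423, -0.906, -0.002], [-0.865, -0.404, 0.298], [-0.27, -0.124, -0.955]] [-0.574, -0.038, 0.38]
```

View pics/top0.png

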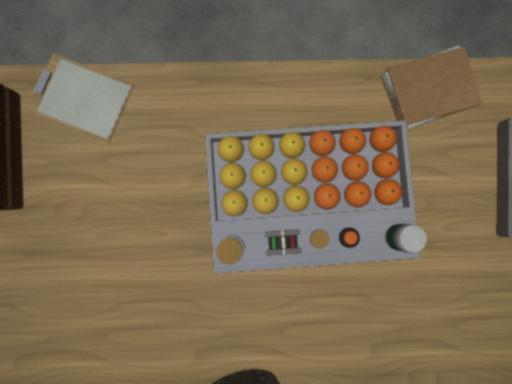

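View pics/side0.png

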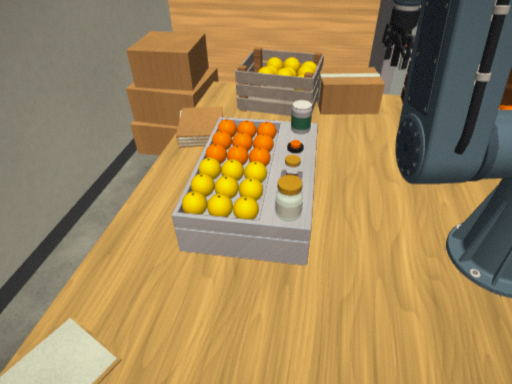

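View pics/wrist0.png

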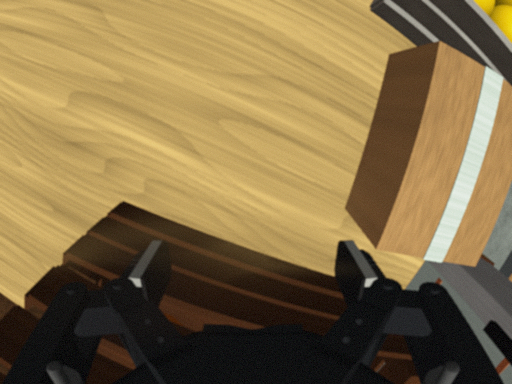

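The top view shows the tray square to slightly turned: jar (229,250), wheel (283,242) with green left of white, lid (319,239), button (349,238) and tin (408,238). Next I'll measure these on an enlarged crop.

```bash
cat > h.py <<'E'
import numpy as np,cv2
def ray(c,u,v,z):
    K,R,t=c["mtx"],c["R"],c["t"]
    d=R.T@np.linalg.inv(K)@np.array([u,v,1.]);o=-R.T@t
    return o+d*(z-o[2])/d[2]
def proj(c,X):
    p=c["R"]@np.array(X)+c["t"];p=c["mtx"]@p;return p[:2]/p[2]
E
python3 - <<'E'
from h import *
c=np.load("top0.npz");f=c["frame"]
cv2.imwrite("pics/topcrop.png",cv2.resize(f[215:275,205:305][:,:,::-1],None,fx=8,fy=8,interpolation=cv2.INTER_CUBIC))
cv2.imwrite("pics/topcrop2.png",cv2.resize(f[215:275,285:385][:,:,::-1],None,fx=8,fy=8,interpolation=cv2.INTER_CUBIC))
hsv=cv2.cvtColor(f,cv2.COLOR_RGB2HSV).astype(int);H,S,V=hsv[...,0],hsv[...,1],hsv[...,2]
def m(mask,x0,x1,y0,y1,z,n):
    k=np.zeros_like(mask);k[y0:y1,x0:x1]=mask[y0:y1,x0:x1]
    v,u=np.nonzero(k);print(n,len(u),u.mean(),v.mean(),ray(c,u.mean(),v.mean(),z).round(4))
m((H<12)&(S>150)&(V>120),335,365,225,252,.15,"btn")
m((H>10)&(H<25)&(S>100),305,335,225,252,.143,"lid")
m((V<60)&(S<120),262,305,225,257,.142,"wheelblack")
m((H>45)&(H<85)&(S>100),262,305,225,257,.141,"green")
m(((H<8)|(H>172))&(S>100),262,305,225,257,.14,"red")
E
```

```text
btn 118 350.6694915254237 237.27966101694915 [ 0.4979 -0.1683  0.15  ]
lid 240 319.1666666666667 238.58333333333334 [ 0.4965 -0.104   0.143 ]
wheelblack 133 282.89473684210526 242.1654135338346 [ 0.4909 -0.0282  0.142 ]
green 44 273.3636363636364 242.86363636363637 [ 0.4899 -0.0083  0.141 ]
red 50 292.08 241.42 [ 0.4919 -0.0476  0.14  ]
```

View pics/topcrop.png

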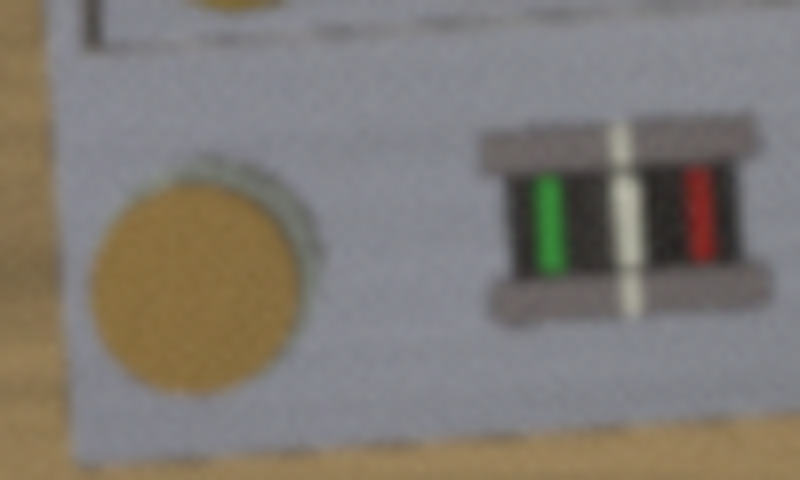

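View pics/topcrop2.png

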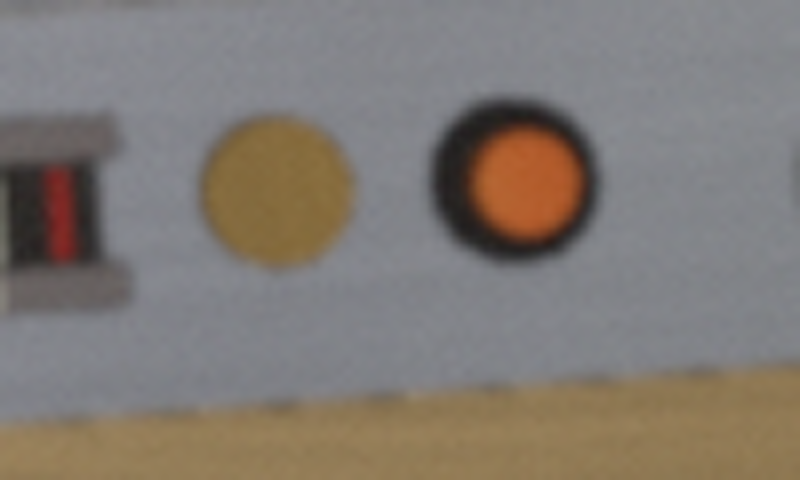

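Call:
drive_tool([
  {"slide":[0,0,-0.4],"delta_rot":[0,0,0.041],"hand":0},
  {"slide":[0,0,-0.4],"delta_rot":[0,0,0.041],"hand":0},
  {"slide":[0,0,-0.4],"delta_rot":[0,0,0.041],"hand":0},
  {"slide":[0.4,-0.7,0],"delta_rot":[0,0,0],"hand":0},
  {"slide":[0.4,-0.7,0],"delta_rot":[0,0,0],"hand":0},
])

```text
time_s: 0.78
eef_pos: [0.2802, -0.4481, 0.2911]
eef_rot: [-0.0, 1.0, 0.025, 0.0]
wrist_force: [0.4, 0.6, -0.4]
opening: 0.002
```

```bash
python3 - <<'E'
from h import *
c=np.load("top0.npz")
print("jar",ray(c,205+196/8,215+288/8,.215),"tin",ray(c,411,238,.21))
print("wheel",ray(c,205+628/8,215+220/8,.142),"ptr",ray(c,205+622/8,215+145/8,.136),ray(c,205+632/8,215+295/8,.136))
print("house",ray(c,285+516/8,215+180/8,.14))
E
```

```text
jar [0.48123077 0.07807589 0.215     ] tin [ 0.49662239 -0.26817632  0.21      ]
wheel [ 0.49020406 -0.02942426  0.142     ] ptr [ 0.50946837 -0.02887322  0.136     ] [ 0.47031598 -0.03039037  0.136     ]
house [ 0.49701899 -0.16845176  0.14      ]
```

Call:
drive_tool([
  {"slide":[0.46,-0.83,0],"delta_rot":[0,0,0],"hand":0},
  {"slide":[0.46,-0.83,0],"delta_rot":[0,0,0],"hand":0},
  {"slide":[0.46,-0.83,0],"delta_rot":[0,0,0],"hand":0},
  {"slide":[0.46,-0.83,0],"delta_rot":[0,0,0],"hand":0},
  {"slide":[0.46,-0.83,0],"delta_rot":[0,0,0],"hand":0},
])

```text
time_s: 1.4
eef_pos: [0.3847, -0.2341, 0.2912]
eef_rot: [-0.0, 1.0, 0.026, 0.0]
wrist_force: [0.4, -0.1, -0.2]
opening: -0.001
```

Call:
drive_tool([
  {"slide":[0.45,-0.81,0],"delta_rot":[0,0,0],"hand":0},
  {"slide":[0.45,-0.81,0],"delta_rot":[0,0,0],"hand":0},
  {"slide":[0.45,-0.81,0],"delta_rot":[0,0,0],"hand":0},
  {"slide":[0.45,-0.81,0],"delta_rot":[0,0,0],"hand":0},
  {"slide":[0,0,0],"delta_rot":[0,0,0],"hand":0},
])

```text
time_s: 2.02
eef_pos: [0.4664, -0.0667, 0.291]
eef_rot: [-0.0, 1.0, 0.028, -0.0]
wrist_force: [0.6, -1.0, 0.6]
opening: 0.002
```

Call:
drive_tool([
  {"slide":[0.26,-0.45,0],"delta_rot":[0,0,0],"hand":0},
  {"slide":[0.26,-0.45,0.2],"delta_rot":[0,0,0],"hand":0},
  {"slide":[0,0,0.8],"delta_rot":[0,0,0],"hand":0},
  {"slide":[0,0,0.8],"delta_rot":[0,0,0],"hand":0},
  {"slide":[0,0,0.6],"delta_rot":[0,0,0],"hand":0},
])

```text
time_s: 2.65
eef_pos: [0.4885, -0.0237, 0.1694]
eef_rot: [-0.0, 1.0, 0.025, -0.001]
wrist_force: [-0.7, 0.6, -0.8]
opening: -0.003
```

```bash
cat > shot.py <<'E'
import sys
from bench import ctrl
from h import *
tag=sys.argv[1]
o=ctrl.get_obs();print({k:np.round(o[k],4) for k in("time_s","eef_pos","eef_rot","wrist_force")})
for n in sys.argv[2:]:
    c=ctrl.camera(n);f=c["frame"][:,:,::-1];np.savez(f"{n}_{tag}.npz",**c)
    if n=="top": f=cv2.resize(f[200:280,200:380],None,fx=4,fy=4,interpolation=cv2.INTER_CUBIC)
    if n=="side": f=cv2.resize(f[100:240,240:360],None,fx=4,fy=4,interpolation=cv2.INTER_CUBIC)
    cv2.imwrite(f"pics/{n}_{tag}.png",f)
E
python3 shot.py a wrist side
```

```text
{'time_s': np.float64(2.65), 'eef_pos': array([ 0.4885, -0.0237,  0.1694]), 'eef_rot': array([-1.000e-04,  9.997e-01,  2.540e-02, -1.000e-03]), 'wrist_force': array([-0.6538,  0.5927, -0.7962])}
```

View pics/wrist_a.png

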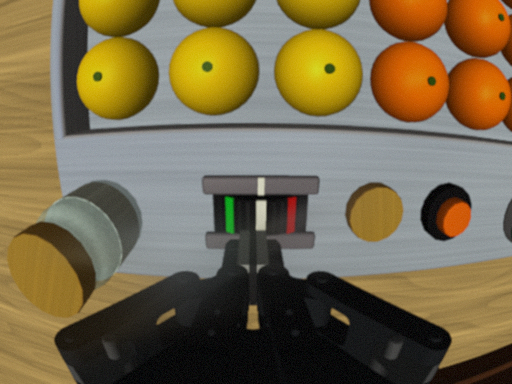

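View pics/side_a.png

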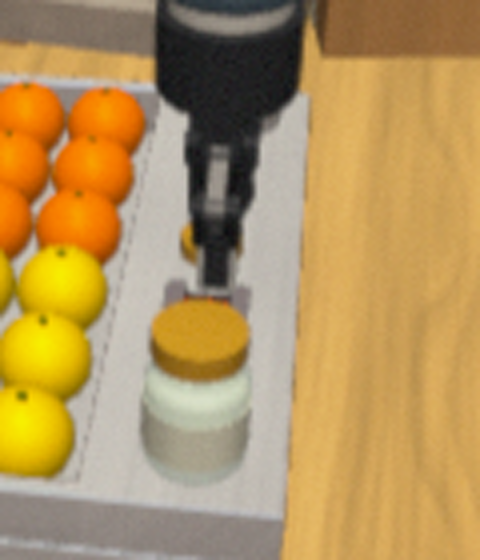

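The wrist view shows the shut fingertip (about 252,240) in front of the white stripe (261,215), green at (229,215), red at (291,215). I'll use it to cross-check the wheel position.

```bash
cat >> h.py <<'E'
def fray(c,u,v,z):
    K,R,t=c["mtx"],c["R"],c["t"]
    x,y=u-K[0,2],v-K[1,2];r=np.hypot(x,y);th=r/K[0,0]
    d=R.T@np.array([np.sin(th)*x/r,np.sin(th)*y/r,np.cos(th)]);o=-R.T@t
    return o+d*(z-o[2])/d[2]
def fproj(c,X):
    p=c["R"]@np.array(X)+c["t"];th=np.arctan2(np.hypot(p[0],p[1]),p[2]);a=p[:2]/np.hypot(p[0],p[1])
    return c["mtx"][:2,2]+a*th*c["mtx"][0,0]
E
python3 - <<'E'
from h import *
c=np.load("wrist_a.npz")
print("white",fray(c,261,215,.142),"ptr far",fray(c,261.5,186,.136),"near",fray(c,261.5,240,.136))
print("btn",fray(c,454,218,.15),"house",fray(c,446,212,.14),"lid",fray(c,374,212,.143))
print("tcp proj",fproj(c,[.4885,-.0237,.1694]),"wheel",fproj(c,[.4902,-.0294,.142]))
E
```

```text
white [ 0.49471566 -0.0284756   0.142     ] ptr far [ 0.51157499 -0.02795162  0.136     ] near [ 0.47434816 -0.0301945   0.136     ]
btn [ 0.49943531 -0.16520889  0.15      ] house [ 0.50008538 -0.16442988  0.14      ] lid [ 0.49987641 -0.10178927  0.143     ]
tcp proj [252.77696644 244.48204203] wheel [262.04805135 221.75394498]
```

Call:
drive_tool([
  {"slide":[0.04,0,0.2],"delta_rot":[0,0,0],"hand":0},
  {"slide":[0,0,0.15],"delta_rot":[0,0,0],"hand":0},
  {"slide":[0,0,0.05],"delta_rot":[0,0,0],"hand":0},
  {"slide":[0,0,0],"delta_rot":[0,0,0],"hand":0},
  {"slide":[0,0,0],"delta_rot":[0,0,0],"hand":0},
])

```text
time_s: 3.38
eef_pos: [0.4918, -0.0229, 0.1517]
eef_rot: [0.0, 1.0, 0.026, 0.0]
wrist_force: [-0.1, 1.0, 0.8]
opening: -0.001
```

Call:
drive_tool([
  {"slide":[0,-0.05,0.08],"delta_rot":[0,0,0],"hand":0},
  {"slide":[0,0,0.06],"delta_rot":[0,0,0],"hand":0},
  {"slide":[0,0,0.04],"delta_rot":[0,0,0],"hand":0},
  {"slide":[0,0,0],"delta_rot":[0,0,0],"hand":0},
  {"slide":[0,0,0],"delta_rot":[0,0,0],"hand":0},
])

```text
time_s: 4.0
eef_pos: [0.4914, -0.0204, 0.1423]
eef_rot: [0.0, 1.0, 0.026, -0.0]
wrist_force: [-0.3, -0.7, -0.9]
opening: -0.001
```

```bash
python3 shot.py b wrist; python3 shot.py b
```

```text
{'time_s': np.float64(4.0), 'eef_pos': array([ 0.4914, -0.0204,  0.1423]), 'eef_rot': array([ 0.    ,  0.9997,  0.0257, -0.    ]), 'wrist_force': array([-0.335 , -0.6502, -0.8862])}
{'time_s': np.float64(4.05), 'eef_pos': array([ 0.4915, -0.0205,  0.1423]), 'eef_rot': array([0.    , 0.9997, 0.0257, 0.    ]), 'wrist_force': array([-0.0294,  0.0357,  0.2233])}
```

View pics/wrist_b.png

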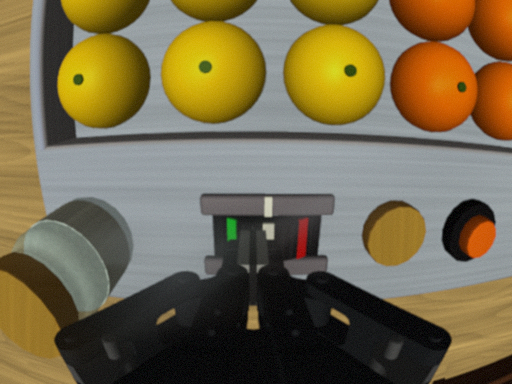

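The tip (252,240) is just above the rim, slightly to the green side, and the white stripe is still at the pointer (268,207). Now a light press.

Call:
drive_tool([
  {"slide":[0,0,0.02],"delta_rot":[0,0,0],"hand":0},
  {"slide":[0,0,0.02],"delta_rot":[0,0,0],"hand":0},
  {"slide":[0,0,0.02],"delta_rot":[0,0,0],"hand":0},
  {"slide":[0,0,0],"delta_rot":[0,0,0],"hand":0},
  {"slide":[0,0,0],"delta_rot":[0,0,0],"hand":0},
])

```text
time_s: 4.68
eef_pos: [0.4916, -0.0205, 0.1395]
eef_rot: [0.0, 1.0, 0.026, 0.0]
wrist_force: [-0.9, -0.1, 3.1]
opening: 0.002
```

Call:
drive_tool([
  {"slide":[0,0,0.01],"delta_rot":[0,0,0],"hand":0},
  {"slide":[0,0.08,0],"delta_rot":[0,0,0],"hand":0},
  {"slide":[0,0.08,0],"delta_rot":[0,0,0],"hand":0},
  {"slide":[0,0.08,0],"delta_rot":[0,0,0],"hand":0},
  {"slide":[0,0,0],"delta_rot":[0,0,0],"hand":0},
])

```text
time_s: 5.3
eef_pos: [0.4922, -0.0332, 0.1389]
eef_rot: [0.0, 1.0, 0.025, 0.0]
wrist_force: [-0.3, -1.4, 4.3]
opening: -0.001
```

```bash
python3 shot.py c wrist; python3 shot.py c
```

```text
{'time_s': np.float64(5.3), 'eef_pos': array([ 0.4922, -0.0332,  0.1389]), 'eef_rot': array([5.000e-04, 9.997e-01, 2.540e-02, 1.000e-04]), 'wrist_force': array([-0.3416, -1.378 ,  4.2546])}
{'time_s': np.float64(5.35), 'eef_pos': array([ 0.4922, -0.0331,  0.1389]), 'eef_rot': array([4.000e-04, 9.997e-01, 2.540e-02, 1.000e-04]), 'wrist_force': array([-1.3603, -1.1569,  4.4646])}
```

View pics/wrist_c.png

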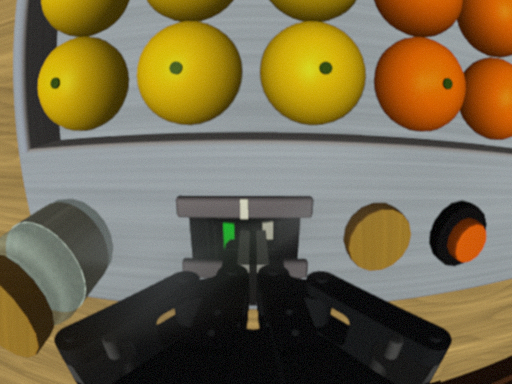

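The white stripe has moved to (268,230), right of the pointer (244,208), with green at (228,232). That's about 13 mm of rim without slip. I'll continue to about 19 mm, then lift.

Call:
drive_tool([
  {"slide":[0,0.06,0],"delta_rot":[0,0,0],"hand":0},
  {"slide":[0,0.06,0],"delta_rot":[0,0,0],"hand":0},
  {"slide":[0,0,0],"delta_rot":[0,0,0],"hand":0},
  {"slide":[0,0,-0.2],"delta_rot":[0,0,0],"hand":0},
  {"slide":[0,0,-0.4],"delta_rot":[0,0,0],"hand":0},
])

```text
time_s: 5.98
eef_pos: [0.491, -0.0377, 0.1681]
eef_rot: [-0.001, 1.0, 0.026, -0.002]
wrist_force: [0.1, -1.1, 0.7]
opening: -0.001
```

```bash
python3 shot.py d wrist
```

```text
{'time_s': np.float64(5.975), 'eef_pos': array([ 0.491 , -0.0377,  0.1681]), 'eef_rot': array([-8.000e-04,  9.997e-01,  2.570e-02, -1.700e-03]), 'wrist_force': array([ 0.0997, -1.1162,  0.6536])}
```

View pics/wrist_d.png

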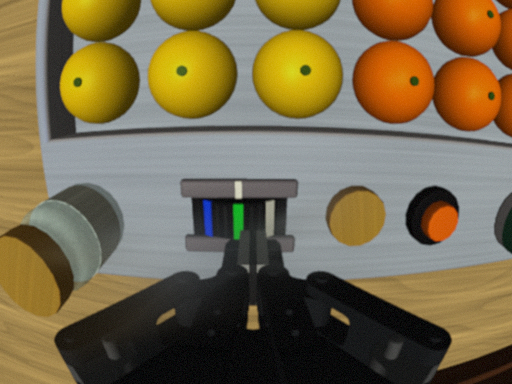

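Green (238,220) now rests between the pointers (238,190), blue left, white right. On to the button, passing over the lid.

Call:
drive_tool([
  {"slide":[0,0.1,-0.4],"delta_rot":[0,0,0],"hand":0},
  {"slide":[0.01,0.8,0],"delta_rot":[0,0,0],"hand":0},
  {"slide":[0.01,0.8,0],"delta_rot":[0,0,0],"hand":0},
  {"slide":[0.01,0.8,0],"delta_rot":[0,0,0],"hand":0},
  {"slide":[0,0.1,0],"delta_rot":[0,0,0],"hand":0},
])

```text
time_s: 6.65
eef_pos: [0.5003, -0.1699, 0.1885]
eef_rot: [-0.0, 1.0, 0.024, -0.0]
wrist_force: [-0.2, -0.3, 0.5]
opening: -0.0
```

```bash
python3 shot.py e wrist; python3 shot.py e side
```

```text
{'time_s': np.float64(6.65), 'eef_pos': array([ 0.5003, -0.1699,  0.1885]), 'eef_rot': array([-1.000e-04,  9.997e-01,  2.430e-02, -2.000e-04]), 'wrist_force': array([-0.1546, -0.3   ,  0.5068])}
{'time_s': np.float64(6.7), 'eef_pos': array([ 0.5002, -0.1692,  0.1883]), 'eef_rot': array([-4.000e-04,  9.997e-01,  2.470e-02, -4.000e-04]), 'wrist_force': array([-0.9638, -0.631 ,  0.0297])}
```

View pics/wrist_e.png

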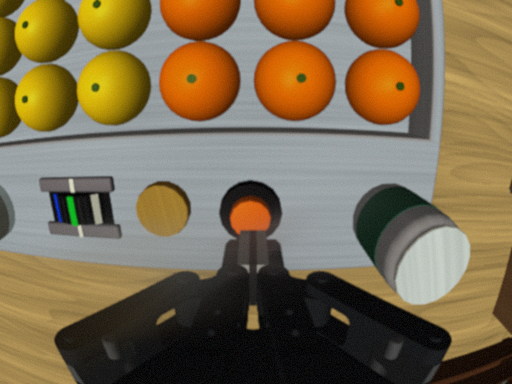

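View pics/side_e.png

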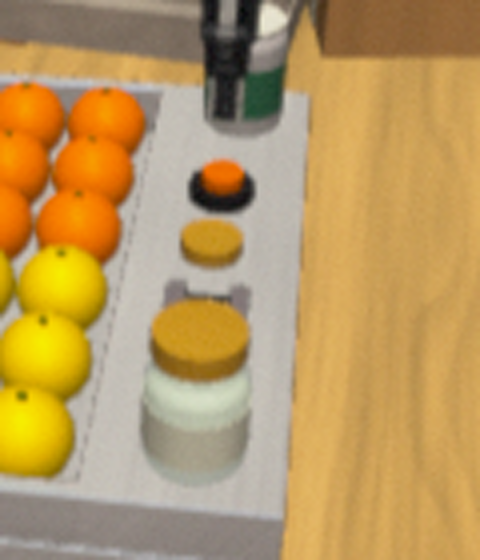

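Button in the wrist view at (250,215), just in front of the tip and centred. The side view shows its top at full-frame (296,143). I'll triangulate its height.

```bash
python3 - <<'E'
from h import *
a=np.load("top0.npz");b=np.load("side_e.npz");w=np.load("wrist_e.npz")
P=[x["mtx"]@np.c_[x["R"],x["t"]] for x in(a,b)]
for v in(142,143,144):
    X=cv2.triangulatePoints(P[0],P[1],np.array([[350.67],[237.28]]),np.array([[295.8],[float(v)]])).ravel();print(X[:3]/X[3])
for z in(.15,.155,.16):print(z,ray(a,350.67,237.28,z).round(4),ray(b,295.8,143,z).round(4),fproj(w,ray(a,350.67,237.28,z)))
E
```

```text
[ 0.49741646 -0.16754319  0.15316295]
[ 0.49728312 -0.16850964  0.14948134]
[ 0.49714892 -0.16948232  0.14577593]
0.15 [ 0.4979 -0.1683  0.15  ] [ 0.4966 -0.1679  0.15  ] [250.19466769 220.28763965]
0.155 [ 0.4982 -0.167   0.155 ] [ 0.4959 -0.16    0.155 ] [248.10701932 222.90861608]
0.16 [ 0.4984 -0.1657  0.16  ] [ 0.4952 -0.1522  0.16  ] [245.91405966 225.65924569]
```

Call:
drive_tool([
  {"slide":[-0.04,-0.02,0.3],"delta_rot":[0,0,0],"hand":0},
  {"slide":[0,0,0.25],"delta_rot":[0,0,0],"hand":0},
  {"slide":[0,0,0.1],"delta_rot":[0,0,0],"hand":0},
  {"slide":[0,0,0.04],"delta_rot":[0,0,0],"hand":0},
  {"slide":[0,0,0],"delta_rot":[0,0,0],"hand":0},
])

```text
time_s: 7.38
eef_pos: [0.4986, -0.1672, 0.1543]
eef_rot: [-0.0, 1.0, 0.026, 0.0]
wrist_force: [-0.3, 1.0, -0.2]
opening: -0.0
```

Call:
drive_tool([
  {"slide":[0,0,0.04],"delta_rot":[0,0,0],"hand":0},
  {"slide":[0,0,0.04],"delta_rot":[0,0,0],"hand":0},
  {"slide":[0,0,0.02],"delta_rot":[0,0,0],"hand":0},
  {"slide":[0,0,0],"delta_rot":[0,0,0],"hand":0},
  {"slide":[0,0,0],"delta_rot":[0,0,0],"hand":0},
])

```text
time_s: 8.0
eef_pos: [0.4988, -0.1674, 0.1496]
eef_rot: [0.0, 1.0, 0.026, 0.0]
wrist_force: [1.2, -0.4, 2.6]
opening: 0.005
```

Call:
drive_tool([
  {"slide":[0,0,0.02],"delta_rot":[0,0,0],"hand":0},
  {"slide":[0,0,0.02],"delta_rot":[0,0,0],"hand":0},
  {"slide":[0,0,0.02],"delta_rot":[0,0,0],"hand":0},
  {"slide":[0,0,0],"delta_rot":[0,0,0],"hand":0},
  {"slide":[0,0,0],"delta_rot":[0,0,0],"hand":0},
])

```text
time_s: 8.62
eef_pos: [0.4988, -0.1674, 0.1465]
eef_rot: [0.0, 1.0, 0.026, 0.0]
wrist_force: [2.7, -1.1, 4.9]
opening: -0.003
```

Call:
drive_tool([
  {"slide":[0,0,0.02],"delta_rot":[0,0,0],"hand":0},
  {"slide":[0,0,0.02],"delta_rot":[0,0,0],"hand":0},
  {"slide":[0,0,0.02],"delta_rot":[0,0,0],"hand":0},
  {"slide":[0,0,0],"delta_rot":[0,0,0],"hand":0},
  {"slide":[0,0,0],"delta_rot":[0,0,0],"hand":0},
])

```text
time_s: 9.25
eef_pos: [0.4989, -0.1675, 0.1457]
eef_rot: [0.0, 1.0, 0.026, 0.0]
wrist_force: [-5.0, 2.5, 22.8]
opening: 0.001
```

It's bottomed: the force ramped to 4.9 N at z=0.1465, then jumped to 23 N with almost no further travel. Releasing and moving clear.

Call:
drive_tool([
  {"slide":[0,0,-0.1],"delta_rot":[0,0,0],"hand":0},
  {"slide":[0,0,-0.3],"delta_rot":[0,0,0],"hand":0},
  {"slide":[0,0,-0.8],"delta_rot":[0,0,0],"hand":0},
  {"slide":[0,0,-0.8],"delta_rot":[0,0,0],"hand":0},
  {"slide":[0,0,-0.8],"delta_rot":[0,0,0],"hand":0},
])

```text
time_s: 9.88
eef_pos: [0.4974, -0.1666, 0.284]
eef_rot: [-0.001, 1.0, 0.026, -0.001]
wrist_force: [0.2, 0.1, -1.1]
opening: 0.002
```

Call:
drive_tool([
  {"slide":[-0.8,0,0],"delta_rot":[0,0,0],"hand":0},
  {"slide":[-0.8,0,0],"delta_rot":[0,0,0],"hand":0},
  {"slide":[-0.4,0,0],"delta_rot":[0,0,0],"hand":0},
  {"slide":[0,0,0],"delta_rot":[0,0,0],"hand":0},
  {"slide":[0,0,0],"delta_rot":[0,0,0],"hand":0},
])

```text
time_s: 10.5
eef_pos: [0.3989, -0.1723, 0.2833]
eef_rot: [-0.0, 1.0, 0.026, -0.0]
wrist_force: [-0.2, 0.2, 0.6]
opening: 0.004
```

```bash
python3 shot.py f top wrist side
```

```text
{'time_s': np.float64(10.5), 'eef_pos': array([ 0.3989, -0.1723,  0.2833]), 'eef_rot': array([-2.000e-04,  9.997e-01,  2.560e-02, -1.000e-04]), 'wrist_force': array([-0.2315,  0.1561,  0.5994])}
```

View pics/top_f.png

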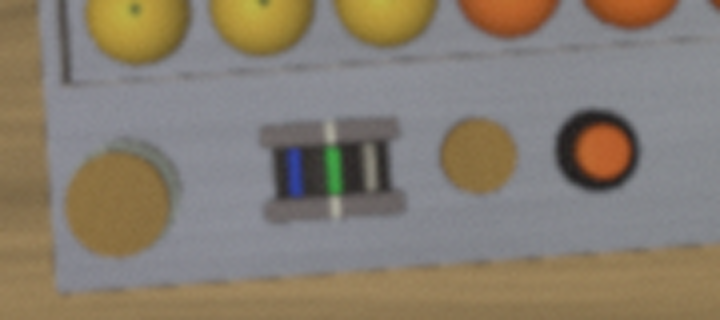

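View pics/wrist_f.png

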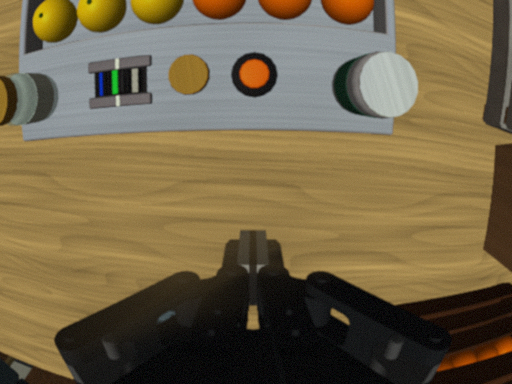

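View pics/side_f.png

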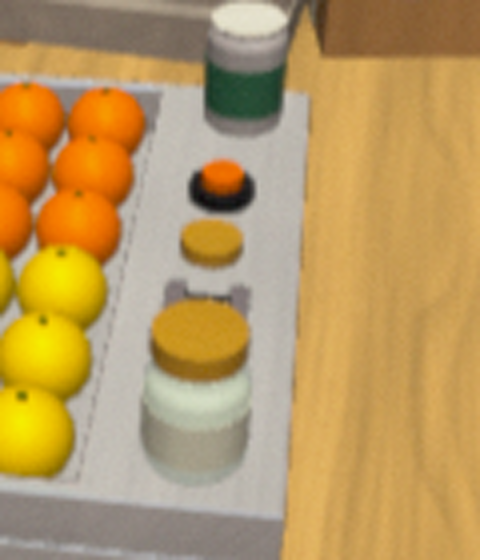

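Green is between the pointers (top crop 334,170), the button is up (604,150), and the jar, lid and tin look unmoved. The arm is clear, so I'm handing in.

```bash
python3 -c "
from bench import ctrl
print(ctrl.hand_in())"
```

```text
the job is handed in; nothing more can be done
None
```

The thermostat wheel is one click colder and the orange button was then pressed to confirm. I handed the job in at about 10.6 s on the robot's clock.

- **Wheel:** I pressed on the rim with the shut fingertip at about 4 N, stroked it about 19 mm towards the button, and lifted off. The last top and wrist pictures show the green stripe between the white pointers.
- **Button:** Force rose to 4.9 N at z = 0.1465 m. It then jumped to 22.8 N with under 1 mm more travel, which I took as fully down. That peak is more than the 5 N needed, but it was at the fingertip and within the limits. The side view shows the button back up.
- **Other objects:** By eye, the jar, tin and brass lid look unmoved in the before and after pictures. I did not measure them again.
- **End state:** The arm is clear at z = 0.28 m, off the tray, and the wrist force reads about zero (within noise).

The top and wrist cameras disagreed by 2–4 mm on the wheel and button positions. I aimed between the two for the wheel and close to the top-camera position for the button. No check failed.

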